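# Set the filter wheel of a bench photometer and start the reading

## Robot

A 6-joint arm with a two-finger parallel gripper is mounted at the origin on the work surface. World frame = base frame: x ahead of the robot, y to its left, z up, the work surface at z = 0. Lengths are in m, angles in rad, forces in N, time in s.
With the tool pointing down it reaches from about 0.325 to 0.775 m from the base axis. Payload 5.5 kg.
Tool frame: the origin (TCP) lies midway between the tips of the shut fingers; the grasp point (between the pads) lies 19 mm behind it; z points along the fingers, y is the line along which they close (so a half turn about z gives the same grasp; the last joint's range is limited). The gripper opens to 85 mm and grips with 20 to 120 N. Pads are 22 mm wide; open, the fingers measure 114 mm over their backs; the gripper's body (76 mm by 85 mm) begins 54 mm behind the grasp point. The pads swing forward as they close: fully open they stand 13 mm farther back than shut.
Start: joints at [1.106, 0.091, 1.231, -0, 1.82, -0.057], TCP at [0.238, 0.551, 0.231] pointing down, gripper open.
Joint ranges: [-2.87, 2.87], [-0.86, 2.18], [0.17, 2.46], [-1.51, 4.65], [0.06, 2.69], [-2.65, 2.65]. Speed limits (rad/s): [2.57, 2.57, 3.01, 3.14, 3.14, 3.14].

## Interface

Orientations are given as a rotation vector (axis times angle).
In Python, from cell import robot gives the robot as it stands.
- The arm moves only by the tool step_arm, never from a script. Its argument "commands" is a list of rows, each a list of 7 numbers: the shift along the tool's x, y, z in units of 60 mm (1.0 is 60 mm), then the turn, a rotation vector about the tool's x, y, z in units of 6 degrees (1.0 is 6 degrees), then the closure, from -1 (fully open) to 1 (shut). In form: [[tx, ty, tz, rx, ry, rz, gripper], ...]. A call has 1 to 20 rows; each row is the pose to reach, as a shift and turn from the pose commanded when the call began, along the tool's axes at that moment; what a row does not reach only later rows make up. A row lasts 1/8 s, in which the tool goes at most 62.5 mm and 10.7 degrees, less where a joint would pass 70% of its speed; a pose out of reach is approached as far as the arm can. A call with a gripper value outside its range is refused whole. The fingers move at their own pace and stop on an object; "grip_force" is the grip in N (left out, the last holds). Time passes only in rows, so rows that repeat a pose let the fingers close. It gives the time, the measured TCP pose, the force, the opening and the grip force at its end, in the units of the state.
- robot.get_state(): the state, without advancing time (a new reading comes with each control period).
- robot.read_camera(name): name is "scene" or "top" or "wrist"; returns a dict with "frame" (420x560x3 uint8, blue, green, red), "mtx" (3x3 intrinsics, pixels), "pose" (4x4, takes a point from camera to world coordinates); the wrist camera has in their place "hand_eye" (4x4, takes a point from camera to tool coordinates, whose origin is the TCP and whose axes are the flange's). Camera axes: x right, y down, z forward; pixel columns grow to the right and rows downward; lengths in m; the calibration is good to about 2 mm. A picture is of the moment at which its call begins: read the wrist's pose just before it. There is no depth.
- robot.sign_off(): hands the job in; it is judged then, once.
The state is a dict: "clock": time; "joint_positions": joint angles; "qvel": joint speeds; "effort": joint torques, N m; "ee_pos": TCP position; "tcp_rot": TCP orientation; "ft_force": force on the tool from outside, world axes, zero at the start; "wrist_torque": the same for the moment, N m; "finger_gap": finger opening in m; "grip_force": force on a finger pad.
Only numpy, scipy, OpenCV 4.12 (cv2) and the standard library are available. Lean on these libraries where they do the work, as an engineer would, in place of code of your own. Each camera call takes 0.05 s, during which the arm holds its last target. There are 200 camera calls.

## Task

On the photometer, push the upright tab of the filter wheel round with a fingertip until it points squarely at the badge with the cross; only then press the round read button on the front corner fully down and let it come up. Only push, and gently: do not pinch the tab or lift the wheel off its seat, and leave the bottle, the jar, the tube rack and the pen where they are. Finish clear of everything.

Things in the scene. Friction and masses are not known exactly. Their poses are not given: they have to be found in the camera images.
- photometer: white bench photometer with a flat blue deck, fixed to the bench; origin on the bench directly under the wheel axis, z up, -x its front. The box spans x -125 to 115 mm, y -145 to 145 mm, its deck is 70 mm above the bench. A white bridge (x 37 to 107 mm, y -78 to 78 mm, top 118 mm above the bench) spans the rear of the wheel, the tab never reaches it
- wheel_seat: steel spindle at the wheel's centre, carrying the wheel; origin on the wheel axis, 72 mm above the bench. It only slides upward: the wheel just drops in and would lift out if pulled up. The wheel on it is a black horizontal disc of radius 50 mm with small windows, its top 87 mm above the bench
- wheel (a joint): turn of the filter wheel about the vertical axis, rad, 0 with the tab pointing to the photometer's front (-x), growing counter-clockwise seen from above, stops at -1.45 and 1.45. No click stops: friction (about 1 N at the tab) holds it where it is left. It starts within 0.28 of 0
- tab_top (a point): centre line of the upright white tab on the wheel's rim, at its top, 118 mm above the bench, 62 mm from the wheel axis. The tab is a radial plate, 10 mm thick along the way it moves, from 42 to 72 mm from the axis, standing 31 mm above the disc's top. It moves over the deck with 2 mm to spare
- tab_aim (a point): unseen point the tab points at, on the tab's centre line 94 mm from the wheel axis (22 mm beyond its outer end): it lies over a badge's centre when the tab points squarely at that badge
- badge_cross: fixed round white badge, 38 mm across and 3 mm thick, lying on the deck, with a raised black plus-shaped cross (30 mm) on it; origin at the centre of its underside. The four badges stand at 0.6 and 1.2 rad either side of the middle of the wheel's travel, 94 mm from the wheel axis; which sign is at which place varies. This is the one to set
- badge_dot: fixed round white badge, 38 mm across and 3 mm thick, lying on the deck, with a raised black dot (16 mm) on it; origin at the centre of its underside. The four badges stand at 0.6 and 1.2 rad either side of the middle of the wheel's travel, 94 mm from the wheel axis; which sign is at which place varies
- badge_bar: fixed round white badge, 38 mm across and 3 mm thick, lying on the deck, with a raised black straight bar (30 x 8 mm) on it; origin at the centre of its underside. The four badges stand at 0.6 and 1.2 rad either side of the middle of the wheel's travel, 94 mm from the wheel axis; which sign is at which place varies
- badge_ring: fixed round white badge, 38 mm across and 3 mm thick, lying on the deck, with a raised black ring (31 mm outside, 18 mm inside) on it; origin at the centre of its underside. The four badges stand at 0.6 and 1.2 rad either side of the middle of the wheel's travel, 94 mm from the wheel axis; which sign is at which place varies
- read_button (a joint): travel of the read button downward, m: 0 up, 0.006 fully down; springs back, about 4 N to hold it fully down
- read_button_top (a point): centre of the top of the round white read button (28 mm across, in a black housing) on the deck's front right corner (x -92, y -112 mm in the photometer's frame); it is pressed straight down
- buffer_bottle: loose white bottle, 64 mm across, 135 mm high, standing on the bench left of the photometer; origin at its underside. Leave alone
- sample_jar: loose clear jar with white cap, 30 mm across, 40 mm high, standing on the deck's front left corner; origin at its underside. Leave alone
- tube_rack: loose red tube rack 190 x 90 mm, 49 mm high with its tubes, on the bench right of the photometer; origin at its underside. Leave alone
- marker_pen: loose marker pen 130 mm long, 13 mm thick, lying on the bench behind left of the photometer; origin at the middle of its underside. Leave alone

How it is judged:
By the outcome, as a careful person would: the job done as asked, in the order asked, and still so for the second after the job is handed in, with the robot touching nothing.
It also fails if it takes over 48 s, if anything falls off the work surface, if the arm or the gripper's body presses on something with over 40 N, if the wrist force passes 120 N, or if a joint passes its speed limit or range.

## Working session

There is one attempt and no reset: what is moved stays moved. The work goes in short steps, Python scripts to look and compute and a tool call to move; the robot and the scene stay as the last step left them, time stands still between calls to the robot, and variables do not carry over. Pictures are saved under pics/ and viewed, at most 10 in all, crops included, and the job is handed in when it is done.

Besides the shell and the picture viewer there is one more tool, called after "Request:" by a JSON object that holds its "op" and its "data". step_arm: Moves the arm, as the interface text tells. Its arguments: {"type":"object","properties":{"commands":{"type":"array","items":{"type":"array","items":{"type":"number"}}},"grip_force":{"type":"number"}},"required":["commands"]}

```bash
mkdir -p pics; python3 - <<'E'
from cell import robot
import cv2,numpy as np
s=robot.get_state();print(s)
for n in("scene","top"):
    c=robot.read_camera(n);cv2.imwrite(f"pics/{n}0.png",c["frame"]);np.savez(f"pics/{n}0.npz",**{k:c[k] for k in("mtx","pose")});print(n,c["mtx"],c["pose"].round(3))
E
```

```text
{'clock': 0.0, 'joint_positions': array([ 1.10631246e+00,  9.18878085e-02,  1.23188842e+00, -1.08568983e-06,
        1.81979541e+00, -5.66915012e-02]), 'qvel': array([-0.00154013, -0.00068766, -0.0022377 , -0.00081942, -0.00052823,
       -0.00106778]), 'effort': array([-1.80282650e-04, -4.58704877e+01, -4.18039978e+01,  5.01939439e-05,
        1.06483776e-02, -1.03131217e-05]), 'ee_pos': array([0.23782187, 0.55054961, 0.2301321 ]), 'tcp_rot': array([-6.36026645e-01, -3.07601503e+00,  3.00357844e-03]), 'ft_force': array([-0.4357381 ,  0.81040946,  0.41339809]), 'wrist_torque': array([ 0.03767863,  0.01985824, -0.00514479]), 'grip_force': 0.0, 'finger_gap': 0.08520599578449399}
scene [[500.61439832   0.         268.37542564]
 [  0.         500.61439832 204.7218087 ]
 [  0.           0.           1.        ]] [[-0.564  0.446 -0.695  1.394]
 [ 0.826  0.279 -0.49   0.595]
 [-0.025 -0.85  -0.526  0.701]
 [ 0.     0.     0.     1.   ]]
top [[398.27210224   0.         285.61873892]
 [  0.         398.27210224 208.9852692 ]
 [  0.           0.           1.        ]] [[ 0.006 -0.981  0.195  0.499]
 [-1.    -0.005  0.005  0.022]
 [-0.004 -0.195 -0.981  0.803]
 [ 0.     0.     0.     1.   ]]
```

View pics/top0.png

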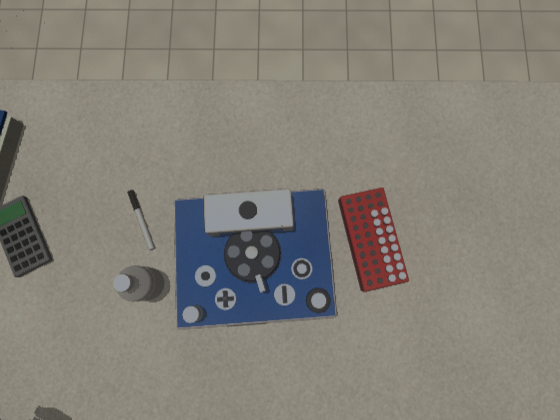

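View pics/scene0.png

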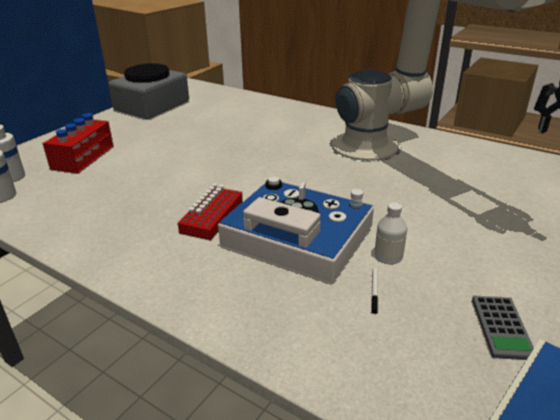

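The top view shows the cross badge at (226,299), the dot at (206,276), the bar at (285,294) and the ring at (302,268). The button is at (318,300), the jar at (191,315), the tab top near (260,281) and the wheel hub near (252,253). The scene view agrees. Next I'll measure these positions.

```bash
cat > h.py <<'E'
import numpy as np,cv2
from scipy.spatial.transform import Rotation as R
def ray(px,K,T,z):
    d=T[:3,:3]@np.linalg.inv(K)@np.array([px[0],px[1],1.]);o=T[:3,3]
    return o+d*(z-o[2])/d[2]
def blobs(mask,amin,amax):
    n,l,st,ce=cv2.connectedComponentsWithStats(mask.astype(np.uint8))
    return [(ce[i].round(2),st[i][:5]) for i in range(1,n) if amin<st[i][4]<amax]
E
python3 - <<'E'
from h import *
im=cv2.imread("pics/top0.png");c=np.load("pics/top0.npz");K,T=c["mtx"],c["pose"]
hsv=cv2.cvtColor(im,cv2.COLOR_BGR2HSV)
blue=((hsv[...,0]>100)&(hsv[...,0]<125)&(hsv[...,1]>120)).astype(np.uint8)
cs,_=cv2.findContours(blue,cv2.RETR_EXTERNAL,cv2.CHAIN_APPROX_SIMPLE);b=max(cs,key=cv2.contourArea)
filled=cv2.drawContours(np.zeros_like(blue),[b],-1,1,-1)
r=cv2.minAreaRect(b);print(r)
print([ray(p,K,T,.07).round(4) for p in cv2.boxPoints(r)])
w=(hsv[...,1]<70)&(hsv[...,2]>120)&(filled>0)
for ce,st in blobs(w,20,5000):print(ce,st,ray(ce,K,T,.073).round(4),ray(ce,K,T,.118).round(4))
cv2.imwrite("pics/crop.png",cv2.resize(im[180:335,165:345],None,fx=4.4,fy=3.8,interpolation=cv2.INTER_CUBIC))
E
```

```text
((251.6875, 258.08319091796875), (125.371826171875, 156.6765594482422), 85.84871673583984)
[array([0.6585, 0.2457, 0.07  ]), array([ 0.6821, -0.049 ,  0.07  ]), array([ 0.453 , -0.0622,  0.07  ]), array([0.4316, 0.2152, 0.07  ])]
[301.19 268.33] [291 258  21  21 109] [ 0.5346 -0.0032  0.073 ] [ 0.5325 -0.0016  0.118 ]
[204.75 275.4 ] [195 265  21  22 283] [0.5209 0.1714 0.073 ] [0.5196 0.1621 0.118 ]
[301.28 268.23] [297 264  10  10  74] [ 0.5348 -0.0033  0.073 ] [ 0.5326 -0.0018  0.118 ]
[284.18 294.3 ] [274 284  21  22 286] [0.4884 0.0274 0.073 ] [0.4891 0.027  0.118 ]
[224.97 298.68] [215 288  21  22 215] [0.48   0.1333 0.073 ] [0.4812 0.1264 0.118 ]
[318.14 300.14] [311 293  15  15 175] [ 0.4786 -0.0334  0.073 ] [ 0.4798 -0.03    0.118 ]
[189.9  314.11] [182 306  16  17 214] [0.4529 0.1946 0.073 ] [0.4558 0.184  0.118 ]
```

View pics/crop.png

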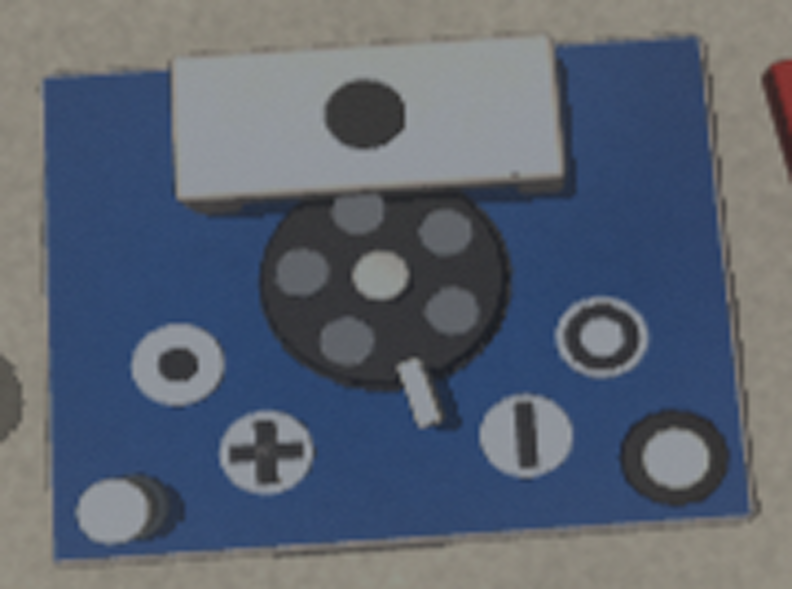

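The crop shows the tab's top face from about (407,360) to (430,425), angled towards the bar side. The order round the arc is dot, cross, bar, ring. I'll fit the photometer's pose to the badges.

```bash
cat >> h.py <<'E'
PH=np.array([1.2,-1.2,.6,-.6])  # ring dot bar cross
MOD=np.c_[-.094*np.cos(PH),-.094*np.sin(PH)]
def fit(W,M=MOD):
    cm,cw=M.mean(0),W.mean(0);A=(M-cm);B=(W-cw)
    a=np.arctan2((A[:,0]*B[:,1]-A[:,1]*B[:,0]).sum(),(A*B).sum())
    r=np.array([[np.cos(a),-np.sin(a)],[np.sin(a),np.cos(a)]]);t=cw-r@cm
    return a,r,t,(M@r.T+t-W)
E
python3 - <<'E'
from h import *
c=np.load("pics/top0.npz");K,T=c["mtx"],c["pose"]
W=np.array([ray(p,K,T,.073)[:2] for p in[(301.2,268.3),(204.75,275.4),(284.18,294.3),(225.1,298.4)]])
a,r,t,e=fit(W);print("yaw",a,"axis",t,"err mm",(e*1e3).round(1))
for p in[(407,360),(430,425),(418,392)]:
    w=ray((165+p[0]/4.4,180+p[1]/3.8),K,T,.118)[:2];q=r.T@(w-t);print(q,np.hypot(*q),np.arctan2(-q[1],-q[0]))
print("button",t+r@[-.092,-.112],ray((318.14,300.14),K,T,.085),"cross",t+r@MOD[3])
for th in(.4,.25,-.6):
  for off in (.014,):
    u=np.array([-np.cos(th),-np.sin(th)]);n=np.array([np.sin(th),-np.cos(th)]) # n: growing th
    print(th,t+r@(u*.064),"n",r@n,"u",r@u)
s=np.array([-6.36026645e-01,-3.07601503,3.0e-3]);print(R.from_rotvec(s).as_matrix().round(3))
E
```

```text
yaw 0.07854475268280672 axis [0.56176743 0.08652931] err mm [[-0.  -0.3]
 [ 0.  -0.2]
 [ 0.2  0.2]
 [-0.3  0.3]]
[-0.04149591 -0.01075394] 0.04286674545813431 0.25357787116711705
[-0.07051732 -0.01787259] 0.07274697515940767 0.24822270069407662
[-0.05583442 -0.01414936] 0.0575993614806913 0.24819162623289964
button [ 0.47883904 -0.03234408] [ 0.4788966  -0.03245178  0.085     ] cross [0.48026048 0.13335471]
0.4 [0.5049568  0.05705809] n [ 0.46048789 -0.88766599] u [-0.88766599 -0.46048789]
0.25 [0.5011906  0.06587869] n [ 0.32266596 -0.9465129 ] u [-0.9465129  -0.32266596]
-0.6 [0.50627334 0.11841043] n [-0.4981425  -0.86709518] u [-0.86709518  0.4981425 ]
[[-0.918  0.397 -0.001]
 [ 0.397  0.918 -0.002]
 [ 0.    -0.002 -1.   ]]
```

```bash
cat >> h.py <<'E'
AX=np.array([.5618,.0865]);YAW=.0785
def tgt(th,off,z,rad=.062):
    c,s=np.cos(YAW),np.sin(YAW);r=np.array([[c,-s],[s,c]])
    u=r@[-np.cos(th),-np.sin(th)];n=r@[np.sin(th),-np.cos(th)]
    p=np.r_[AX+u*rad+n*off,z];y=np.r_[-n,0];zz=np.array([0,0,-1.])
    return p,np.c_[np.cross(y,zz),y,zz]
def cmd(p,Rt,s):
    R0=R.from_rotvec(s["tcp_rot"]).as_matrix()
    return np.r_[R0.T@(p-s["ee_pos"])/.06,np.degrees(R.from_matrix(R0.T@Rt).as_rotvec())/6].round(3)
E
python3 - <<'E'
from h import *
from cell import robot
s=robot.get_state()
print(cmd(*tgt(.25,.034,.2),s))
E
```

```text
[-7.639e+00 -6.072e+00  5.140e-01 -1.600e-02 -7.000e-03 -7.031e+00]
```

Request:
{"op": "step_arm", "data": {"commands": [[-3.8,-3,0.2,0,0,-3.5,1],[-7.64,-6.07,0.51,0,0,-7.03,1],[-7.64,-6.07,0.51,0,0,-7.03,1],[-7.64,-6.07,0.51,0,0,-7.03,1],[-7.64,-6.07,0.51,0,0,-7.03,1],[-7.64,-6.07,0.51,0,0,-7.03,1],[-7.64,-6.07,0.51,0,0,-7.03,1],[-7.64,-6.07,0.51,0,0,-7.03,1],[-7.64,-6.07,0.51,0,0,-7.03,1],[-7.64,-6.07,0.51,0,0,-7.03,1],[-7.64,-6.07,0.51,0,0,-7.03,1],[-7.64,-6.07,0.51,0,0,-7.03,1],[-7.64,-6.07,0.51,0,0,-7.03,1],[-7.64,-6.07,0.51,0,0,-7.03,1]], "grip_force": 40}}

```text
clock: 1.85
ee_pos: [0.5141, 0.0357, 0.201]
tcp_rot: [-0.516, 3.098, -0.0]
ft_force: [-0.0, 0.8, -0.1]
finger_gap: -0.0004
grip_force: 0.0
```

```bash
cat >> h.py <<'E'
def wrist(robot,name):
    s=robot.get_state();c=robot.read_camera("wrist")
    T=np.eye(4);T[:3,:3]=R.from_rotvec(s["tcp_rot"]).as_matrix();T[:3,3]=s["ee_pos"];T=T@c["hand_eye"]
    cv2.imwrite(f"pics/{name}.png",c["frame"]);np.savez(f"pics/{name}.npz",mtx=c["mtx"],pose=T);return s,c["frame"],c["mtx"],T
E
python3 - <<'E'
from h import *
from cell import robot
s,f,K,T=wrist(robot,"w1")
print(s["clock"],s["ee_pos"],s["finger_gap"],cmd(*tgt(.25,.034,.2),s),T.round(3),K)
print(cmd(*tgt(.25,.034,.1),s))
E
```

```text
1.85 [0.51409475 0.03573148 0.20098757] -0.0003567679915857351 [ 0.008 -0.022  0.016 -0.001  0.005  0.016] [[-0.324  0.898  0.299  0.437]
 [ 0.946  0.307  0.102  0.009]
 [ 0.     0.316 -0.949  0.343]
 [ 0.     0.     0.     1.   ]] [[372.97066591   0.         281.74218083]
 [  0.         372.97066591 208.05511581]
 [  0.           0.           1.        ]]
[ 9.000e-03 -2.200e-02  1.683e+00 -1.000e-03  5.000e-03  1.600e-02]
```

View pics/w1.png

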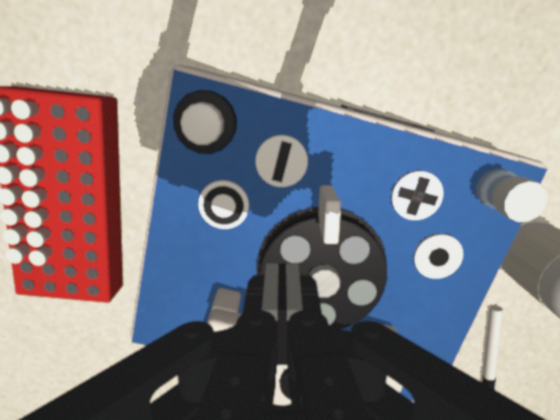

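The wrist view shows the tab's lit top face near (332,228), the cross at (417,196), the bar at (282,161), the button at (205,124) and the shut fingers ending near (287,270). I'll check it against the model, then descend.

```bash
cat >> h.py <<'E'
def pho(px,K,T,z):
    c,s=np.cos(YAW),np.sin(YAW);w=ray(px,K,T,z)[:2]-AX;q=np.array([c*w[0]+s*w[1],-s*w[0]+c*w[1]])
    return np.r_[np.hypot(*q)*1e3,np.arctan2(-q[1],-q[0])].round(4)
E
python3 - <<'E'
from h import *
f=cv2.imread("pics/w1.png");c=np.load("pics/w1.npz");K,T=c["mtx"],c["pose"]
for n,p in dict(cross=(417,196),bar=(282,161),ring=(223,205),dot=(438.5,257)).items():print(n,pho(p,K,T,.073))
g=f.min(2);m=np.zeros_like(g);m[180:250,310:350]=g[180:250,310:350]>170
for ce,st in blobs(m,20,900):
    print(ce,st,pho(ce,K,T,.118))
print("but",ray((203,123),K,T,.085))
E
```

```text
cross [93.1239 -0.5866]
bar [94.9452  0.6042]
ring [95.3688  1.2047]
dot [92.9061 -1.1956]
[331.55 227.34] [324 211  16  33 436] [54.5432  0.265 ]
but [ 0.47854683 -0.0333352   0.085     ]
```

Request:
{"op": "step_arm", "data": {"commands": [[0,0,0.8,0,0,0,1],[0,0,1.4,0,0,0,1],[0,0,1.68,0,0,0,1],[0,0,1.68,0,0,0,1]]}}

```text
clock: 2.4
ee_pos: [0.5138, 0.0349, 0.0992]
tcp_rot: [0.514, -3.097, -0.0]
ft_force: [-0.3, 0.3, -0.2]
finger_gap: 0.0001
grip_force: 0.0
```

```bash
python3 - <<'E'
from h import *
from cell import robot
s=robot.get_state()
for th,off in[(.25,.027),(.25,.0195)]+[(x,.0195) for x in np.linspace(.25,-.45,13)[1:]]:print(cmd(*tgt(th,off,.1),s).round(2).tolist())
E
```

```text
[-0.0, 0.1, -0.01, 0.01, -0.02, 0.0]
[-0.0, 0.23, -0.01, 0.01, -0.02, 0.0]
[0.02, 0.29, -0.01, 0.0, -0.02, 0.56]
[0.03, 0.35, -0.01, 0.0, -0.02, 1.12]
[0.04, 0.42, -0.01, 0.0, -0.02, 1.68]
[0.04, 0.48, -0.01, 0.0, -0.02, 2.23]
[0.05, 0.54, -0.01, 0.0, -0.02, 2.79]
[0.05, 0.6, -0.01, 0.0, -0.02, 3.35]
[0.04, 0.67, -0.01, 0.0, -0.02, 3.9]
[0.03, 0.73, -0.01, 0.0, -0.02, 4.46]
[0.02, 0.79, -0.01, 0.0, -0.02, 5.02]
[0.01, 0.85, -0.01, 0.0, -0.02, 5.57]
[-0.01, 0.91, -0.01, -0.0, -0.02, 6.13]
[-0.04, 0.97, -0.01, -0.0, -0.02, 6.69]
```

Request:
{"op": "step_arm", "data": {"commands": [[0,0.1,0,0,0,0,1],[0,0.23,0,0,0,0,1],[0.02,0.29,0,0,0,0.56,1],[0.03,0.35,0,0,0,1.12,1],[0.04,0.42,0,0,0,1.68,1],[0.04,0.48,0,0,0,2.23,1],[0.05,0.54,0,0,0,2.79,1],[0.05,0.6,0,0,0,3.35,1],[0.04,0.67,0,0,0,3.9,1],[0.03,0.73,0,0,0,4.46,1],[0.02,0.79,0,0,0,5.02,1],[0.01,0.85,0,0,0,5.57,1],[-0.01,0.91,0,0,0,6.13,1],[-0.04,0.97,0,0,0,6.69,1],[-0.04,0.97,0,0,0,6.69,1]]}}

```text
clock: 4.28
ee_pos: [0.4982, 0.0911, 0.101]
tcp_rot: [0.579, 3.086, 0.001]
ft_force: [0.4, -0.6, -0.7]
finger_gap: 0.0003
grip_force: 0.0
```

```bash
python3 - <<'E'
from h import *
from cell import robot
s,f,K,T=wrist(robot,"w2")
print(s["clock"],s["ee_pos"],s["ft_force"],cmd(*tgt(-.45,.0195,.1),s))
E
```

```text
4.275 [0.49817103 0.09112856 0.10096216] [ 0.3958746  -0.63947193 -0.66006294] [ 0.017 -0.012  0.016  0.008  0.014  0.005]
```

View pics/w2.png

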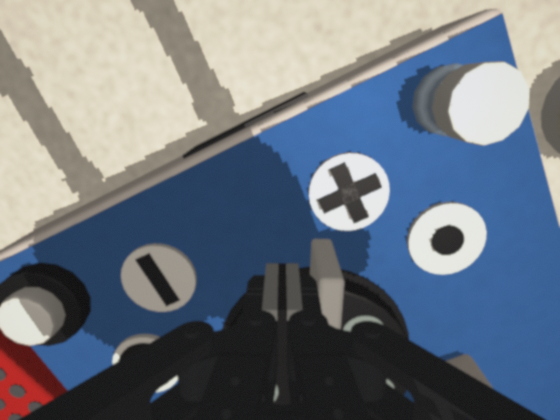

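The wrist view shows the tab beside the fingers. Its outer face spans rows 238–280 and its bright top face starts at about (318–343, 280). The cross is at (349,191). I'll measure the tab's angle from the edges of the top face.

```bash
python3 - <<'E'
from h import *
f=cv2.imread("pics/w2.png");c=np.load("pics/w2.npz");K,T=c["mtx"],c["pose"]
print("cross",pho((349,191),K,T,.073),"dot",pho((447.5,239),K,T,.073),"bar",pho((158.5,277.5),K,T,.073))
g=f.min(2).astype(int)
for r in range(278,332,5):
    print(r,g[r,308:356:2].tolist())
E
```

```text
cross [94.4868 -0.5844] dot [93.2808 -1.1895] bar [95.198   0.5963]
278 [27, 27, 39, 70, 88, 93, 103, 115, 118, 119, 119, 118, 118, 118, 117, 118, 114, 97, 52, 37, 38, 42, 43, 44]
283 [24, 29, 27, 28, 57, 95, 122, 134, 140, 140, 141, 140, 141, 141, 141, 140, 138, 127, 81, 24, 20, 18, 19, 23]
288 [33, 33, 32, 34, 43, 93, 124, 136, 141, 142, 142, 141, 142, 143, 142, 141, 137, 122, 64, 24, 20, 24, 21, 22]
293 [35, 33, 34, 34, 35, 80, 125, 137, 142, 142, 142, 142, 142, 141, 142, 141, 135, 117, 69, 56, 55, 50, 43, 33]
298 [26, 28, 27, 28, 26, 54, 116, 137, 142, 142, 141, 141, 142, 142, 141, 141, 133, 108, 54, 43, 43, 43, 43, 44]
303 [28, 29, 27, 30, 27, 34, 95, 136, 141, 142, 141, 141, 141, 141, 141, 139, 132, 97, 49, 42, 42, 44, 43, 41]
308 [28, 29, 27, 27, 27, 27, 69, 130, 141, 141, 140, 141, 141, 141, 141, 139, 128, 88, 45, 42, 42, 42, 41, 40]
313 [27, 27, 24, 28, 26, 26, 39, 101, 137, 141, 141, 141, 141, 141, 140, 137, 122, 73, 43, 41, 43, 41, 41, 43]
318 [28, 28, 27, 28, 28, 28, 29, 28, 39, 89, 135, 140, 141, 141, 140, 136, 118, 64, 42, 42, 43, 50, 84, 111]
323 [34, 37, 35, 30, 27, 27, 29, 28, 27, 35, 92, 133, 139, 140, 140, 134, 110, 55, 49, 93, 136, 149, 147, 125]
328 [29, 27, 27, 28, 27, 25, 27, 26, 25, 25, 27, 28, 36, 60, 86, 98, 82, 65, 125, 147, 147, 129, 60, 28]
```

```bash
python3 - <<'E'
from h import *
c=np.load("pics/w2.npz");K,T=c["mtx"],c["pose"]
for p in[(330.8,285),(330.6,293),(330.9,303),(331.2,311)]:print(pho(p,K,T,.118))
for p in[(317.5,288),(343.8,288)]:print(ray(p,K,T,.118))
from cell import robot
s=robot.get_state()
for th in (-.5,-.55,-.58):print(cmd(*tgt(th,.0195,.1),s).round(2).tolist())
E
```

```text
[69.2952 -0.4404]
[65.8252 -0.4409]
[61.4096 -0.4451]
[57.8153 -0.4494]
[0.49637184 0.10589074 0.118     ]
[0.50002564 0.11523205 0.118     ]
[0.03, 0.04, 0.01, 0.01, 0.01, 0.49]
[0.04, 0.1, 0.01, 0.01, 0.01, 0.97]
[0.05, 0.13, 0.01, 0.01, 0.01, 1.25]
```

Request:
{"op": "step_arm", "data": {"commands": [[0.03,0.04,0,0,0,0.49,1],[0.04,0.1,0,0,0,0.97,1],[0.05,0.125,0,0,0,1.2,1],[0.05,0.125,0,0,0,1.2,1],[0.05,-0.1,0,0,0,1.2,1],[0.05,-0.2,0,0,0,1.2,1],[0.05,-0.2,-0.7,0,0,1.2,1],[0.05,-0.2,-1.6,0,0,1.2,1],[0.05,-0.2,-1.6,0,0,1.2,1],[0.05,-0.2,-1.6,0,0,1.2,1]]}}

```text
clock: 5.58
ee_pos: [0.4906, 0.0801, 0.1957]
tcp_rot: [0.774, 3.045, 0.0]
ft_force: [-0.1, 0.8, -1.2]
finger_gap: -0.0
grip_force: 0.0
```

```bash
python3 - <<'E'
from h import *
from cell import robot
s,f,K,T=wrist(robot,"w3")
print(s["clock"],s["ee_pos"],s["ft_force"])
c=robot.read_camera("top");cv2.imwrite("pics/top3.png",c["frame"])
g=f.min(2)
for ce,st in blobs(g>150,100,6000):print(ce,st,pho(ce,K,T,.073),pho(ce,K,T,.118))
E
```

```text
5.575 [0.49055979 0.08009604 0.1956639 ] [-0.06412549  0.77906688 -1.19877841]
[555.56  64.38] [550  46  10  34 215] [208.4953  -1.3261] [187.0667  -1.2124]
[410.74  82.87] [ 387   58   49   51 1931] [148.6822  -0.8984] [144.5348  -0.8013]
[339.04 152.2 ] [ 312  126   55   54 1545] [94.1981 -0.5864] [102.1819  -0.5171]
[410.1  176.38] [ 384  151   53   52 1817] [93.3459 -1.1875] [95.0399 -0.9835]
[343.96 222.01] [335 201  17  44 556] [41.6786 -0.7499] [57.891  -0.5615]
[229.3  219.66] [214 207  28  31 281] [90.5489  0.4986] [94.1849  0.3097]
[304.15 250.76] [291 239  28  25 541] [28.3883  0.3425] [4.5886e+01 1.4700e-02]
[364.61 250.44] [351 238  28  26 537] [30.0536 -1.5288] [40.5764 -0.9155]
[216.22 290.86] [193 271  48  43 601] [94.7363  1.1872] [84.482   0.8908]
[334.52 285.01] [320 272  30  27 645] [13.1875  2.7476] [13.9078 -0.2203]
[372.61 293.65] [360 283  26  22 451] [39.6137 -2.7043] [22.034  -1.8519]
[215.82 293.31] [205 284  23  20 365] [95.6346  1.2094] [84.6819  0.9133]
[334.35 315.6 ] [323 307  22  19 270] [41.7665  2.6491] [11.4463  2.2149]
[ 56.2  342.77] [ 49 337  15  13 154] [241.5364   1.2801] [201.9005   1.1571]
[ 71.68 354.81] [ 64 349  16  13 153] [235.0253   1.344 ] [194.9619   1.2169]
[ 86.73 366.5 ] [ 80 361  15  12 143] [229.5342   1.4109] [188.7852   1.2805]
[284.27 391.09] [277 381  14  22 176] [126.0181   2.2599] [85.0804  2.0985]
```

View pics/w3.png

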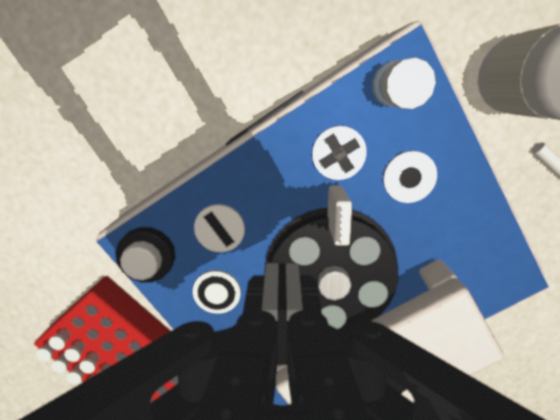

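The wrist view shows the tab's top face at (344,222), the cross at (339,152), the dot at (410,176), the bar at (219,228) and the ring at (216,293), all unobstructed. I'll refit the photometer frame in this view and read the tab angle in it.

```bash
cat >> h.py <<'E'
def tabang(f,K,T,bars,roi,thr):
    """local photometer refit from badge pixels [ring,dot,bar,cross]; tab top by min-area rect"""
    a,r,t,e=fit(np.array([ray(p,K,T,.073)[:2] for p in bars]));print("fit",a,t,(e*1e3).round(1).tolist())
    x0,x1,y0,y1=roi;m=np.zeros(f.shape[:2],np.uint8);m[y0:y1,x0:x1]=f.min(2)[y0:y1,x0:x1]>thr
    ys,xs=np.nonzero(m)
    P=np.array([r.T@(ray(p,K,T,.118)[:2]-t) for p in zip(xs,ys)])
    c=P.mean(0);d=np.linalg.svd(P-c,full_matrices=False)[2][0];d*=-np.sign(d[0])
    rad=P@(c/np.linalg.norm(c));print("n",len(P),"rad range",rad.min(),rad.max(),"centroid r",np.hypot(*c),"ang centroid",np.arctan2(-c[1],-c[0]),"dir",np.arctan2(d[1],d[0])if d[0]>0 else np.arctan2(-d[1],-d[0]))
E
python3 - <<'E'
from h import *
f=cv2.imread("pics/w3.png");c=np.load("pics/w3.npz")
tabang(f,c["mtx"],c["pose"],[(216.2,292.5),(410.1,176.4),(219,228.5),(339,152.4)],(325,360,190,250),170)
f=cv2.imread("pics/top3.png");c=np.load("pics/top0.npz")
tabang(f,c["mtx"],c["pose"],[(301.2,268.3),(204.75,275.4),(284.18,294.3),(225.1,298.4)],(225,250,262,290),120)
f=cv2.imread("pics/top0.png")
tabang(f,c["mtx"],c["pose"],[(301.2,268.3),(204.75,275.4),(284.18,294.3),(225.1,298.4)],(250,270,270,295),120)
E
```

```text
fit 0.08168746576438338 [0.5613248  0.08558308] [[-0.1, 0.2], [0.0, 0.1], [0.0, -0.1], [0.1, -0.1]]
n 462 rad range 0.04281852439655166 0.07112222773370352 centroid r 0.05764210157966451 ang centroid -0.5864316585027765 dir -0.5636108246436298
fit 0.07854475268280672 [0.56176743 0.08652931] [[-0.0, -0.3], [0.0, -0.2], [0.2, 0.2], [-0.3, 0.3]]
n 192 rad range 0.04903539491515111 0.07410161911701496 centroid r 0.06210677532172617 ang centroid -0.4025033401925737 dir 1.5217686887014623
fit 0.07854475268280672 [0.56176743 0.08652931] [[-0.0, -0.3], [0.0, -0.2], [0.2, 0.2], [-0.3, 0.3]]
n 80 rad range 0.043546534425748 0.07052231646055054 centroid r 0.05719378064280379 ang centroid 0.24106406508696132 dir 0.23574851726339086
```

```bash
python3 - <<'E'
from h import *
from cell import robot
s=robot.get_state();print(cmd(*tgt(-.6,.0,.2,.045),s).round(2).tolist())
E
```

```text
[-0.25, 0.68, -0.1, -0.02, -0.02, 0.22]
```

Request:
{"op": "step_arm", "data": {"commands": [[-0.25,0.68,-0.1,0,0,0.22,1],[-0.25,0.68,-0.1,0,0,0.22,1],[-0.25,0.68,-0.1,0,0,0.22,1],[-0.25,0.68,-0.1,0,0,0.22,1]]}}

```text
clock: 6.18
ee_pos: [0.5228, 0.1087, 0.2016]
tcp_rot: [-0.809, -3.035, 0.001]
ft_force: [1.1, 0.4, -0.7]
finger_gap: 0.0001
grip_force: 0.0
```

```bash
python3 - <<'E'
from h import *
from cell import robot
s,f,K,T=wrist(robot,"w4")
print(s["clock"],s["ee_pos"],s["ft_force"])
g=f.min(2)
for ce,st in blobs(g>150,100,6000):print(ce,st,pho(ce,K,T,.073),pho(ce,K,T,.118))
E
```

```text
6.175 [0.52281992 0.10869056 0.20156283] [ 1.08019988  0.42186059 -0.68971864]
[508.42  21.9 ] [ 481    0   79   64 1918] [221.5184  -1.3342] [200.604   -1.2642]
[337.23  55.2 ] [ 314   29   48   53 1963] [148.8227  -0.8504] [144.3543  -0.8138]
[281.14 130.49] [ 254  104   54   55 1545] [94.1978 -0.5897] [99.3843 -0.5906]
[353.56 153.48] [ 327  128   54   53 1854] [93.3692 -1.1892] [95.8269 -1.067 ]
[278.45 190.43] [274 177  12  30 198] [49.7729 -0.5389] [62.316  -0.5573]
[310.19 228.5 ] [297 216  28  26 556] [28.6957 -1.4525] [40.7209 -1.055 ]
[249.94 229.98] [237 218  27  25 538] [30.9395  0.3626] [41.4601 -0.0605]
[281.1  257.09] [267 250  29  13 294] [5.7489 2.3502] [16.156  -0.5359]
[322.31 271.62] [309 261  26  23 418] [37.3183 -2.6941] [27.3466 -1.9766]
[240.19 273.64] [229 264  25  22 394] [39.9666  1.5074] [29.0173  0.8398]
[169.43 288.27] [147 276  46  21 228] [99.0815  1.3196] [78.1265  1.0658]
[ 18.16 330.74] [ 11 325  15  13 152] [238.959    1.2905] [193.8612   1.1881]
[ 24.68 381.87] [   0  336   74   84 3477] [266.7988   1.4787] [213.252   1.393]
[ 34.18 342.56] [ 27 337  15  12 146] [232.6258   1.3553] [187.2987   1.2517]
[ 49.81 354.1 ] [ 43 348  15  13 143] [227.3302   1.4233] [181.5563   1.3196]
[ 65.11 365.39] [ 58 360  15  12 139] [223.1222   1.4944] [176.6909   1.3917]
[281.68 386.31] [274 365  17  40 517] [135.0493   2.5365] [91.7937  2.534 ]
[ 79.88 376.29] [ 73 371  15  12 132] [220.1113   1.5669] [172.835    1.4666]
[399.04 388.08] [387 377  26  24 177] [173.5232  -3.0826] [128.7874  -2.9841]
```

View pics/w4.png

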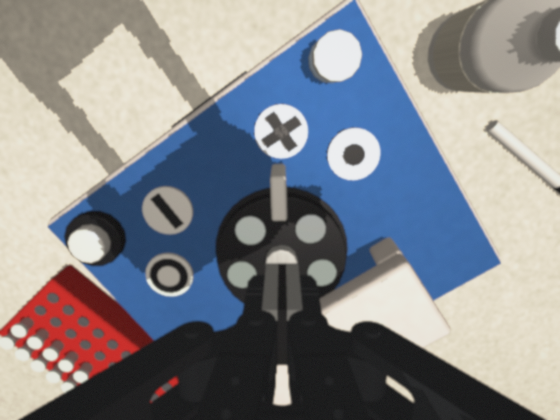

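The camera now looks straight along the cross's radius. The hub and cross are both at column 281 and the tab is at about column 278, so it is slightly short. I'll take its edges row by row.

```bash
python3 - <<'E'
from h import *
f=cv2.imread("pics/w4.png");c=np.load("pics/w4.npz");K,T=c["mtx"],c["pose"]
g=f.min(2).astype(float)
R_=f[...,2].astype(float)
a,r,t,e=fit(np.array([ray(p,K,T,.073)[:2] for p in[(169,273.5),(353.4,153.6),(167.5,210.5),(281.1,131)]]));print(a,t,(e*1e3).round(1).tolist())
for y in range(184,219,4):
    row=R_[y,262:298];m=row.max();h=(m+40)/2;i=np.nonzero(row>h)[0];l,rr=i[0],i[-1]
    L=262+l-(row[l]-h)/(row[l]-row[l-1]);Q=262+rr+(row[rr]-h)/(row[rr]-row[rr+1])
    q=r.T@(ray(((L+Q)/2,y),K,T,.118)[:2]-t)
    print(y,m,L.round(1),Q.round(1),np.hypot(*q).round(4),np.arctan2(-q[1],-q[0]).round(3))
E
```

```text
0.0777036152759661 [0.56123951 0.0857725 ] [[0.6, -0.7], [0.1, 0.5], [-0.6, -0.0], [-0.2, 0.3]]
184 170.0 270.1 285.8 0.0663 -0.568
188 170.0 270.2 285.8 0.0637 -0.567
192 169.0 270.4 285.8 0.0611 -0.567
196 169.0 270.5 285.9 0.0585 -0.566
200 169.0 270.6 286.0 0.0559 -0.566
204 169.0 270.7 286.1 0.0532 -0.565
208 169.0 270.9 286.2 0.0505 -0.565
212 167.0 271.1 286.3 0.0478 -0.565
216 167.0 271.3 286.3 0.0451 -0.565
```

```bash
python3 - <<'E'
from h import *
from cell import robot
s=robot.get_state()
for o,z in[(.036,.2),(.036,.1),(.026,.1),(.0195,.1)]:print(cmd(*tgt(-.6,o,z),s).round(3).tolist())
E
```

```text
[0.287, -0.597, 0.03, -0.002, -0.0, 0.002]
[0.287, -0.597, 1.697, -0.002, -0.0, 0.002]
[0.287, -0.43, 1.697, -0.002, -0.0, 0.002]
[0.287, -0.322, 1.697, -0.002, -0.0, 0.002]
```

Request:
{"op": "step_arm", "data": {"commands": [[0.29,-0.6,0,0,0,0,1],[0.29,-0.6,0,0,0,0,1],[0.29,-0.6,0.8,0,0,0,1],[0.29,-0.6,1.5,0,0,0,1],[0.29,-0.6,1.68,0,0,0,1],[0.29,-0.45,1.68,0,0,0,1],[0.29,-0.38,1.68,0,0,0,1],[0.29,-0.34,1.68,0,0,0,1],[0.29,-0.325,1.68,0,0,0,1],[0.29,-0.325,1.68,0,0,0,1],[0.29,-0.325,1.68,0,0,0,1]]}}

```text
clock: 7.6
ee_pos: [0.4985, 0.1009, 0.1011]
tcp_rot: [0.809, 3.036, 0.0]
ft_force: [-0.3, 0.1, -0.0]
finger_gap: -0.0002
grip_force: 0.0
```

```bash
python3 - <<'E'
from h import *
from cell import robot
s=robot.get_state();print(cmd(*tgt(-.6,.0195,.1),s),s["ft_force"])
E
```

```text
[-0.    -0.007  0.018  0.002  0.     0.005] [-0.30440808  0.07665853 -0.0089415 ]
```

Request:
{"op": "step_arm", "data": {"commands": [[0,-0.15,0,0,0,0,1],[0,-0.27,0,0,0,0,1],[0,-0.27,-0.8,0,0,0,1],[0,-0.27,-1.68,0,0,0,1],[-0.29,0.325,-1.68,0,0,0,1],[-0.29,0.325,-1.68,0,0,0,1],[-0.29,0.325,-1.68,0,0,0,1],[-0.29,0.325,-1.68,0,0,0,1]]}}

```text
clock: 8.6
ee_pos: [0.5226, 0.1086, 0.2015]
tcp_rot: [-0.81, -3.035, 0.001]
ft_force: [-0.6, 0.6, 0.0]
finger_gap: -0.0003
grip_force: 0.0
```

```bash
python3 - <<'E'
from h import *
from cell import robot
s,f,K,T=wrist(robot,"w5")
print(s["clock"],s["ee_pos"])
for ce,st in blobs(f.min(2)>150,1400,1960):print(ce,st)
R_=f[...,2].astype(float)
a,r,t,e=fit(np.array([ray(p,K,T,.073)[:2] for p in[(169,273.5),(353.4,153.6),(167.5,210.5),(281.1,131)]]))
for y in range(184,219,6):
    row=R_[y,262:302];m=row.max();h=(m+40)/2;i=np.nonzero(row>h)[0];l,rr=i[0],i[-1]
    L=262+l-(row[l]-h)/(row[l]-row[l-1]);Q=262+rr+(row[rr]-h)/(row[rr]-row[rr+1])
    q=r.T@(ray(((L+Q)/2,y),K,T,.118)[:2]-t)
    print(y,m,L.round(1),Q.round(1),np.hypot(*q).round(4),np.arctan2(-q[1],-q[0]).round(3))
E
```

```text
8.6 [0.52262489 0.10858814 0.20153909]
[508.81  21.89] [ 481    0   79   63 1919]
[281.39 130.62] [ 255  104   54   55 1542]
[353.76 153.61] [ 328  128   53   53 1846]
184 217.0 275.2 290.7 0.0663 -0.616
190 170.0 274.6 290.1 0.0624 -0.61
196 170.0 274.6 289.9 0.0585 -0.61
202 169.0 274.5 289.9 0.0545 -0.61
208 168.0 274.4 289.7 0.0505 -0.61
214 167.0 274.4 289.7 0.0464 -0.61
```

The tab reads -0.61 against a target of -0.60, and the column gap to the cross is under 1 px, so it is square on the badge. Next is the button.

```bash
python3 - <<'E'
from h import *
from cell import robot
s=robot.get_state();R0=R.from_rotvec(s["tcp_rot"]).as_matrix()
for z in(.2,.1):print(cmd(np.array([.4787,-.0328,z]),R0,s))
E
```

```text
[-0.538 -2.41   0.029  0.     0.     0.   ]
[-0.538 -2.409  1.696  0.     0.     0.   ]
```

Request:
{"op": "step_arm", "data": {"commands": [[-0.54,-2.41,0.03,0,0,0,1],[-0.54,-2.41,0.03,0,0,0,1],[-0.54,-2.41,0.03,0,0,0,1],[-0.54,-2.41,0.03,0,0,0,1],[-0.54,-2.41,0.8,0,0,0,1],[-0.54,-2.41,1.5,0,0,0,1],[-0.54,-2.41,1.7,0,0,0,1],[-0.54,-2.41,1.7,0,0,0,1]]}}

```text
clock: 9.65
ee_pos: [0.4794, -0.0318, 0.0999]
tcp_rot: [-0.808, -3.035, -0.0]
ft_force: [-0.4, 0.4, 0.4]
finger_gap: -0.0001
grip_force: 0.0
```

```bash
python3 - <<'E'
from h import *
from cell import robot
s,f,K,T=wrist(robot,"w6");print(s["ee_pos"],s["ft_force"])
E
```

```text
[ 0.47937769 -0.03179016  0.09993705] [-0.35129404  0.42038822  0.41911978]
```

View pics/w6.png

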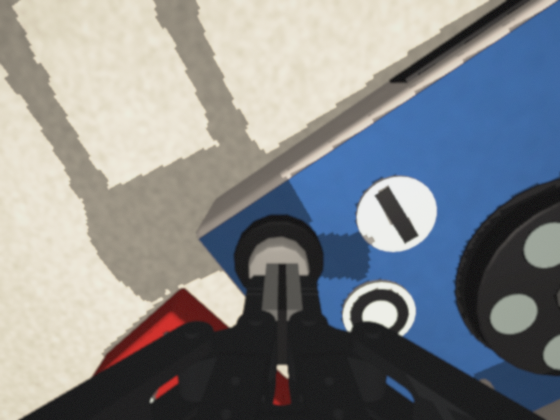

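The fingertip, spanning columns 263–302, is over the button and narrower than its cap, which spans columns 249–309. I'll descend slowly.

Request:
{"op": "step_arm", "data": {"commands": [[0,0,0.07,0,0,0,1],[0,0,0.14,0,0,0,1],[0,0,0.2,0,0,0,1],[0,0,0.2,0,0,0,1]]}}

```text
clock: 10.2
ee_pos: [0.48, -0.0325, 0.0883]
tcp_rot: [0.809, 3.034, 0.0]
ft_force: [1.1, 0.6, 3.8]
finger_gap: -0.0002
grip_force: 1.4
```

Request:
{"op": "step_arm", "data": {"commands": [[0,0,0.03,0,0,0,1],[0,0,0.06,0,0,0,1],[0,0,0.06,0,0,0,1]]}}

```text
clock: 10.58
ee_pos: [0.48, -0.0324, 0.0859]
tcp_rot: [0.809, 3.034, 0.0]
ft_force: [-1.5, 0.9, 9.1]
finger_gap: 0.0
grip_force: 4.7
```

Request:
{"op": "step_arm", "data": {"commands": [[0,0,0.03,0,0,0,1],[0,0,0.05,0,0,0,1],[0,0,0.05,0,0,0,1]]}}

```text
clock: 10.95
ee_pos: [0.4801, -0.0324, 0.0857]
tcp_rot: [0.808, 3.032, 0.001]
ft_force: [-8.3, 2.2, 23.1]
finger_gap: -0.0003
grip_force: 11.2
```

The force rose sharply with no further travel, so the button is at its stop. I'll release slowly, check where contact starts to confirm the full 6 mm, then rise.

Request:
{"op": "step_arm", "data": {"commands": [[0,0,-0.1,0,0,0,1],[0,0,-0.13,0,0,0,1],[0,0,-0.13,0,0,0,1]]}}

```text
clock: 11.32
ee_pos: [0.4795, -0.0325, 0.0888]
tcp_rot: [0.809, 3.036, -0.0]
ft_force: [2.4, 0.0, 2.6]
finger_gap: 0.0002
grip_force: 1.3
```

Request:
{"op": "step_arm", "data": {"commands": [[0,0,-0.04,0,0,0,1],[0,0,-0.04,0,0,0,1]]}}

```text
clock: 11.58
ee_pos: [0.4791, -0.0324, 0.0911]
tcp_rot: [-0.809, -3.034, 0.0]
ft_force: [0.3, 0.2, 1.3]
finger_gap: 0.0001
grip_force: 0.7
```

Request:
{"op": "step_arm", "data": {"commands": [[0,0,-0.7,0,0,0,1],[0,0,-1.6,0,0,0,1],[-1,-0.5,-2.4,0,0,0,1],[-3,-1.5,-2.4,0,0,0,1],[-3,-1.5,-2.4,0,0,0,1],[-3,-1.5,-2.4,0,0,0,1],[-3,-1.5,-2.4,0,0,0,1]]}}

```text
clock: 12.45
ee_pos: [0.5908, -0.2016, 0.2332]
tcp_rot: [-0.811, -3.031, -0.0]
ft_force: [0.6, 0.3, -0.1]
finger_gap: -0.0
grip_force: 0.0
```

```bash
python3 - <<'E'
from h import *
from cell import robot
s=robot.get_state();print(s["clock"],s["ee_pos"])
c=robot.read_camera("top");f=c["frame"];cv2.imwrite("pics/top7.png",f)
cv2.imwrite("pics/crop7.png",cv2.resize(f[180:335,100:345],None,fx=3.2,fy=3.2,interpolation=cv2.INTER_CUBIC))
E
```

```text
12.45 [ 0.59075947 -0.20156295  0.23318933]
```

View pics/crop7.png

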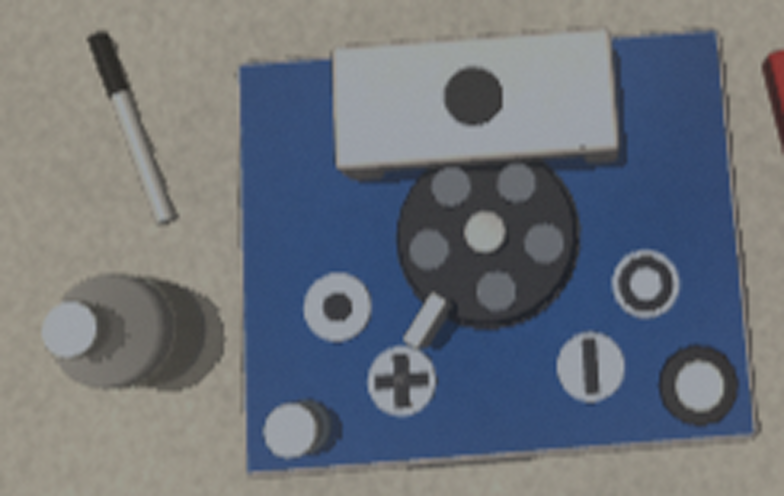

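The top view shows the tab (centre about (426,320) in the crop) pointing at the cross at (402,381). The button is up, nothing else has moved and the arm is clear. One numeric check of the angle, then I hand in.

```bash
python3 - <<'E'
from h import *
from cell import robot
c=np.load("pics/top0.npz")
a=[pho((100+x/3.2,180+y/3.2),c["mtx"],c["pose"],.118) for x,y in((435,298),(426,319.5),(416,342))];print(a)
if abs(a[1][1]+.6)<.05: print(robot.sign_off())
E
```

```text
[array([44.3632, -0.6172]), array([56.3422, -0.582 ]), array([68.9882, -0.5623])]
the job is handed in; nothing more can be done
None
```

The job is handed in: the tab points at the cross badge, at about -0.61 rad on the close wrist view and -0.58 on the coarser top view, against a target of -0.60. The read button was then pressed to its stop and released, nothing else looked moved in the last top view (tube rack mostly out of that crop), and the arm finished clear at about 12.5 s.

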